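Open the lathe's padlock and hold it up

ROBOT

A 6-joint arm with a two-finger parallel gripper is mounted at the origin on a cart in front of the work surface, level with it; the furniture and walls round the work are solid. World frame = base frame: x ahead of the robot, y to its left, z up, the work surface at z = 0. Lengths are in m, angles in rad, forces in N, time in s.
With the tool pointing down it reaches from about 0.25 to 0.8 m from the base axis. Payload 3.9 kg.
Tool frame: the origin (TCP) lies on the centre line of the jaws, within the pads' length; the fingertips stand 14 mm ahead of it and the grasp point (between the pads) lies 5 mm behind it; z points along the fingers, y is the direction in which the jaws open and shut (so a half turn about z gives the same grasp; the last joint's range is limited). The gripper opens to 85 mm and grips with 20 to 120 N. Pads are 22 mm wide; open, the fingers measure 114 mm over their backs; the gripper's body (76 mm by 85 mm) begins 54 mm behind the grasp point. The pads swing forward as they close: fully open they stand 13 mm farther back than shut.
Start: joints at [1.202, 0.26, -0.138, 1.173, 0, 1.571], TCP at [0.189, 0.49, 0.245] pointing down, gripper open.
Joint ranges: [-2.78, 2.78], [-0.83, 1.72], [-1.28, 1.37], [-1.9, 2.12], [-1.57, 1.48], [-3.14, 3.14]. Speed limits (rad/s): [2.57, 2.57, 3.14, 3.14, 3.14, 3.14].

INTERFACE

Orientations are given as [roll, pitch, yaw] about the fixed x, y, z axes, in that order (R = Rz(yaw) Ry(pitch) Rx(roll)).
In Python, from cell import bot, vision gives the robot as it stands.
- The arm moves only by the tool send_rows, never from a script. Its argument "steps" is text: rows parted by semicolons, each of 6 numbers parted by spaces: the shift along the world's x, y, z in mm, then the turn, a rotation vector about the world's x, y, z in rad. A call has 1 to 20 rows; each row is the pose to reach, as a shift and turn from the pose commanded when the call began; what a row does not reach only later rows make up. A row lasts 1/12 s, in which the tool goes at most 41.7 mm and 7.16 degrees, less where a joint would pass 70% of its speed; a pose out of reach is approached as far as the arm can. A call with a gripper value outside its range is refused whole. "claw" is the closure, from 0 (fully open) to 1 (shut), set as the call begins (left out, the last holds). The fingers move at their own pace and stop on an object; "newtons" is the grip in N (left out, the last holds). Time passes only in rows, so rows that repeat a pose let the fingers close. It gives the time, the measured TCP pose, the force and the opening at its end, in the units of the state.
- bot.state(): the state, without advancing time (a new reading comes with each control period).
- vision.grab_frame(name): name is "scene" or "top" or "wrist"; returns the picture (384x512x3 uint8, blue, green, red); there is no depth.
- vision.get_calibration(name): a dict with "fovy" (degrees; the focal length in pixels is half the picture's height over the tangent of half this angle, whatever the lens; pixels are square), "cx", "cy" (the principal point, pixels), "dist" ([k1, k2, p1, p2, k3] as OpenCV has them; the pictures are not rectified), "R" (3x3) and "t" (3): a world point X has camera coordinates R X + t; the wrist camera has in their place "tool_from_camera" (4x4, takes a point from camera to tool coordinates, whose origin is the TCP and whose axes are the flange's). Camera axes: x right, y down, z forward; pixel columns grow to the right and rows downward; lengths in m; the calibration is good to about 2 mm. A picture is of the moment at which its call begins: read the wrist's pose just before it. get_calibration takes no time and is no camera call.
- bot.hand_in(): hands the job in, once; it reports no verdict.
The state is a dict: "clock": time; "qpos": joint angles; "joint_velocities": joint speeds; "joint_efforts": joint torques, N m; "eef_pos": TCP position; "tcp_rot": TCP orientation; "ft_force": force on the tool from outside, world axes, zero at the start; "torque": the same for the moment, N m; "grip_width": opening from 0.0 (shut) to 1.0 (fully open).
Only numpy, scipy, OpenCV 4.12 (cv2) and the standard library are available. Lean on these libraries where they do the work, as an engineer would, in place of code of your own. Each camera call takes 0.05 s, during which the arm holds its last target.

TASK

Open the combination padlock lying in its wooden holder on the bench and hold it up for me: turn its dial clockwise, click by click and gripping it gently (a grip of 25 N would damage the dial, 10 N is plenty), until the raised pointer clicks in facing the shackle; then pull the shackle straight out of the case to its end and lift the open padlock by the shackle. Finish while holding it in the fingers, still, with the middle of the case at least 12 cm above the bench, touching nothing else, and leave the other things on the bench where they are.

Things in the scene. Friction and masses are not known exactly. Their poses are not given: they have to be found in the camera images.
- lock: The padlock, loose, lying on its back in the holder with its dial up; 0.3 to 0.45 kg with everything. Plain steel case 60 (x) x 72 (y) x 26 mm (z), steel shackle sticking out of its -x side, dial on its upper face. Origin: centre of the case's underside, which lies 16 mm above the bench; x and y are the middle of the case and the dial's axis; z up, -x towards the shackle. The holder's rails stop it from turning or sliding but it lifts out freely.
- lock_middle (a point): The middle of the padlock's case (13 mm above its underside).
- dial (a joint): Angle of the dial (rad), positive anticlockwise seen from above: 0 = its pointer rib points to the shackle (-x of the padlock), where the lock can open, within 0.12. It starts at 0.9 to 2.4: turn it clockwise down to 0; range -0.7 to 2.95. A spring click every 30 degrees (0.524), one at 0; passing one takes about 0.06 Nm, a grip of 8 to 13 N does it. Let go, it settles into the nearest click.
- dial_top (a point): Centre of the dial's flat top, 21.5 mm above the case's upper face and 63.5 mm above the bench; turns with the dial. The dial is a dark steel knurled knob, 38 mm across over the 16 mm below its top, with a 41 mm foot below that, 1 mm clear of the case; a steel pointer rib, 2 mm high, 5 mm wide and 17 mm long, runs from its middle to the rim.
- shackle (a joint): How far the shackle is pulled out (m): 0 shut, 0.020 fully open at its stop (open enough: above 0.016). It slides along -x of the padlock, resisting with 1 to 2 N; while the dial is not at 0 it is blocked after 1 mm. It stays where it is left; lifted by the shackle the case hangs on it, swinging down about the bar (case middle up to 90 mm below it), and the shackle stays open.
- shackle_bar (a point): Middle of the shackle's cross bar: 9 mm round steel, straight for 28 mm along the padlock's y, its axis 29 mm above the bench and (shut) 70 mm from the dial's axis. The bar's two legs run back to the case, 48 mm apart between axes, one of them short so that it comes out of the case when open; the gap between bar and case is 35 mm shut, 55 mm open, with only bench under it save the holder's edge in the 14 mm next to the case.
- holder: Fixed wooden holder under the padlock: board 16 mm thick, 104 x 110 mm, from 44 mm on its -x side to 60 mm on its +x side of its origin; rails 12 mm high above the board along the sides and back of the case, 1.5 mm clear, and two stops at the front corners outside the shackle's legs. Origin on the bench under the dial's axis; its axes are those of the padlock as it lies.
- wax_tin: Bystander: round tin with a lid, 67 mm across, 32 mm high, on the left near the bench's front edge; origin at the centre of its underside.
- tape_measure: Bystander: tape measure, 89 x 80 x 32 mm, near the bench's front edge, to the right; origin at the centre of its underside.
- spanner: Bystander: flat steel open spanner, 151 mm long, 8 mm thick, lying along the bench's front edge; origin at the centre of its underside.
- offcut_b: Bystander: wood off-cut, 88 x 64 x 18 mm, to the left of the holder; origin at the centre of its underside.
- turned_cup: Bystander: turned wooden cup, 66 mm across, 68 mm high, standing at the right; origin at the centre of its underside.

How it is judged:
By the outcome, as a careful person would: the job done as asked, in the order asked, and still so for the second after the job is handed in, while the arm keeps its last pose, push and grip.
It also fails if it takes over 64 s, if anything falls off the work surface, if the arm or the gripper's body presses on something with over 40 N, if the wrist force passes 120 N, or if a joint passes its speed limit or range.

## Working session

There is one attempt and no reset: what is moved stays moved. The work goes in short steps, Python scripts to look and compute and a tool call to move; the robot and the scene stay as the last step left them, time stands still between calls to the robot, and variables do not carry over. Pictures are saved under pics/ and viewed, and the job is handed in when it is done.

Besides the shell and the picture viewer there is one more tool, called after ">>>" as name(argument=value, ...) on one line, values as JSON. send_rows: Moves the arm, as the interface text tells. Its arguments: {"type":"object","properties":{"steps":{"type":"string"},"claw":{"type":"number"},"newtons":{"type":"number"}},"required":["steps"]}

```bash
mkdir -p pics; ls; python3 - <<'E'
from cell import bot, vision
import cv2
print(bot.state())
for n in("scene","top","wrist"):
    im=vision.grab_frame(n); cv2.imwrite(f"pics/{n}0.png",im); print(n,vision.get_calibration(n))
E
```

```text
pics
{'clock': 0.0, 'qpos': array([ 1.20196931e+00,  2.60638039e-01, -1.39378037e-01,  1.17269460e+00,
        2.49683102e-05,  1.57078694e+00]), 'joint_velocities': array([ 0.00152925,  0.00194101, -0.00023596,  0.0006828 ,  0.00064742,
       -0.00052244]), 'joint_efforts': array([-3.39640021e-03, -4.05671704e+01,  2.53924888e+01,  1.84613827e-02,
       -1.09499586e-04, -8.25307779e-06]), 'eef_pos': array([0.18903002, 0.48908463, 0.24448559]), 'tcp_rot': array([-3.13967831e+00, -2.49862258e-05,  2.77277497e+00]), 'ft_force': array([-0.33176166,  0.60685863,  0.10217247]), 'torque': array([ 0.04008712, -0.05029699, -0.01385726]), 'grip_width': 1.0023781431792969}
scene {'fovy': 55.288711931583556, 'cx': 256.3004933420988, 'cy': 189.9484757080571, 'dist': array([-0.11209677,  0.        ,  0.        ,  0.        ,  0.        ]), 'R': array([[ 0.8245277 , -0.56569976,  0.01174116],
       [-0.40499436, -0.6045307 , -0.68594621],
       [ 0.3951375 ,  0.56082655, -0.72755752]]), 't': array([-0.30768952,  0.331559  ,  0.79651331])}
top {'fovy': 42.306958395584694, 'cx': 254.39922185532706, 'cy': 192.18267142215444, 'dist': array([-0.14704403,  0.        ,  0.        ,  0.        ,  0.        ]), 'R': array([[ 0.02050913, -0.99976344, -0.00724089],
       [-0.99289654, -0.01951821, -0.1173691 ],
       [ 0.1172    ,  0.0095966 , -0.99306196]]), 't': array([0.13153688, 0.48357412, 1.38855903])}
wrist {'fovy': 67.8891302167961, 'cx': 254.07546693239772, 'cy': 188.25187300187565, 'dist': array([-0.01933205,  0.        ,  0.        ,  0.        ,  0.        ]), 'tool_from_camera': array([[-6.93167093e-04, -9.60645488e-01, -2.77776468e-01,
         6.96182196e-02],
       [ 9.99999755e-01, -6.93838702e-04, -9.58825084e-05,
         8.23750809e-04],
       [-1.00622965e-04, -2.77776466e-01,  9.60645733e-01,
        -1.28676706e-01],
       [ 0.00000000e+00,  0.00000000e+00,  0.00000000e+00,
         1.00000000e+00]])}
```

View pics/scene0.png

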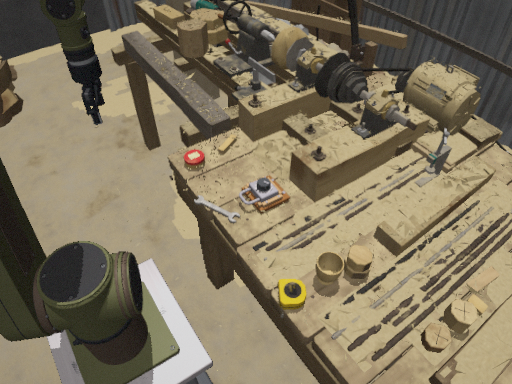

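View pics/top0.png

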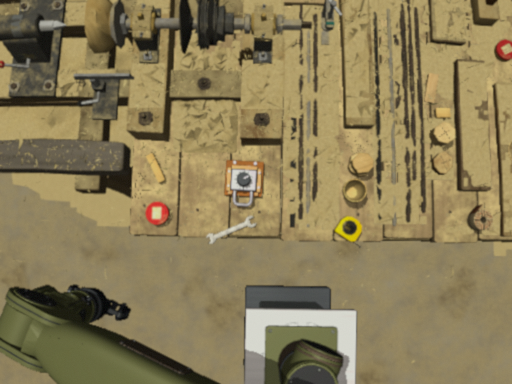

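View pics/wrist0.png

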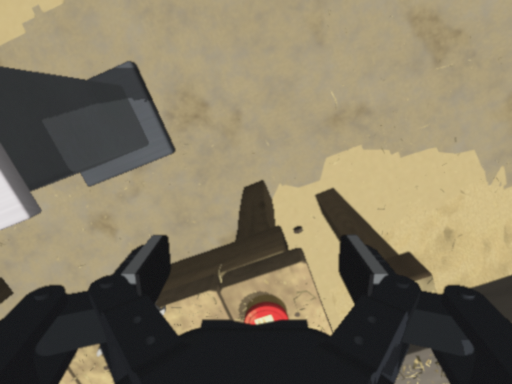

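```bash
cat > h.py <<'E'
import numpy as np, cv2
from scipy.spatial.transform import Rotation as Ro
from cell import bot, vision
def K(c):
    f=192/np.tan(np.radians(c['fovy'])/2); return np.array([[f,0,c['cx']],[0,f,c['cy']],[0,0,1.]])
def ext(n,s=None):
    c=vision.get_calibration(n)
    if 'R' in c: return c,c['R'],c['t']
    s=s or bot.state()
    T=np.eye(4);T[:3,:3]=Ro.from_euler('xyz',s['tcp_rot']).as_matrix();T[:3,3]=s['eef_pos']
    W=np.linalg.inv(T@c['tool_from_camera']); return c,W[:3,:3],W[:3,3]
def px2w(n,uv,z,s=None):
    c,R,t=ext(n,s); p=cv2.undistortPoints(np.array([[uv]],float),K(c),c['dist'])[0,0]
    d=R.T@np.array([p[0],p[1],1]); o=-R.T@t
    return o+d*(z-o[2])/d[2]
def w2px(n,X,s=None):
    c,R,t=ext(n,s)
    return cv2.projectPoints(np.array(X,float).reshape(-1,3),cv2.Rodrigues(R)[0],t,K(c),c['dist'])[0][:,0]
def crop(src,dst,u0,v0,u1,v1,k):
    im=cv2.imread(src)[v0:v1,u0:u1]; cv2.imwrite(dst,cv2.resize(im,None,fx=k,fy=k,interpolation=cv2.INTER_CUBIC))
E
python3 - <<'E'
from h import *
crop('pics/top0.png','pics/topc.png',200,150,290,250,6)
crop('pics/scene0.png','pics/scenec.png',190,130,310,230,6)
print(px2w('top',(244,179),.0635),px2w('top',(243,203),.029),px2w('scene',(264,184),.0635))
for n,p in dict(tin=(157,213),tape=(348,229),sp=(231,230),off=(155,167),cup=(354,190)).items(): print(n,px2w('top',p,.02))
E
```

```text
[0.513298   0.17072423 0.0635    ] [0.44915137 0.17306962 0.029     ] [0.51034012 0.16251418 0.0635    ]
tin [0.41597359 0.42073004 0.02      ]
tape [ 0.38102615 -0.12883818  0.02      ]
sp [0.37193685 0.20584011 0.02      ]
off [0.55010431 0.4325448  0.02      ]
cup [ 0.49389773 -0.14631154  0.02      ]
```

View pics/topc.png

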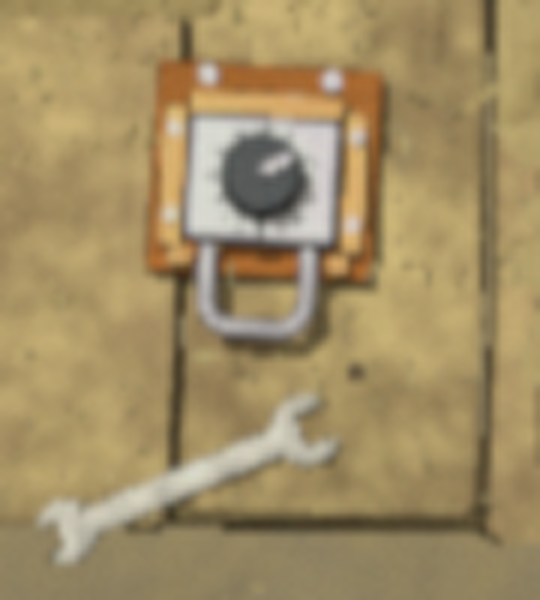

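View pics/scenec.png

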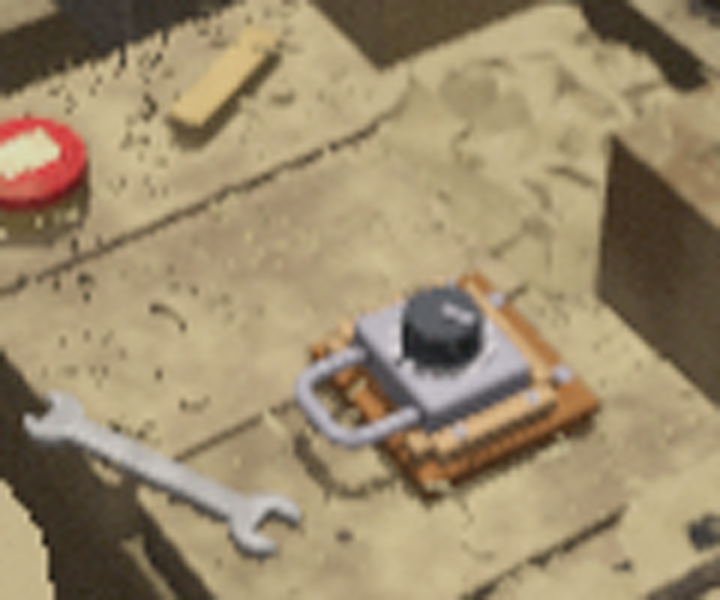

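>>> send_rows(steps="20 -20 0 0 0 0;50 -50 0 0 0 0;80 -80 0 0 0 0;110 -110 0 0 0 0;140 -140 -5 0 0 0;170 -170 -10 0 0 0;200 -200 -15 0 0 0;230 -230 -20 0 0 0;260 -260 -30 0 0 0;290 -290 -35 0 0 0;315 -312 -40 0 0 0;323 -320 -45 0 0 0;323 -320 -45 0 0 0;323 -320 -45 0 0 0;323 -320 -45 0 0 0")

```text
clock: 1.4
eef_pos: [0.5112, 0.1703, 0.2002]
tcp_rot: [-3.141, -0.001, 2.774]
ft_force: [-0.4, -0.2, 0.5]
grip_width: 0.994
```

```bash
python3 - <<'E'
from h import *
s=bot.state();print({k:np.round(s[k],3) for k in('clock','qpos','eef_pos','tcp_rot','ft_force')})
im=vision.grab_frame('wrist');cv2.imwrite('pics/w1.png',im)
import pickle;pickle.dump(s,open('s1.pkl','wb'))
cv2.imwrite('pics/w1b.png',cv2.resize(im,None,fx=1.5,fy=1.5,interpolation=cv2.INTER_CUBIC))
E
```

```text
{'clock': np.float64(1.4), 'qpos': array([ 3.210e-01,  3.070e-01, -1.920e-01,  1.073e+00,  1.000e-03,
        6.890e-01]), 'eef_pos': array([0.511, 0.17 , 0.2  ]), 'tcp_rot': array([-3.141e+00, -1.000e-03,  2.774e+00]), 'ft_force': array([-0.375, -0.221,  0.493])}
```

View pics/w1b.png

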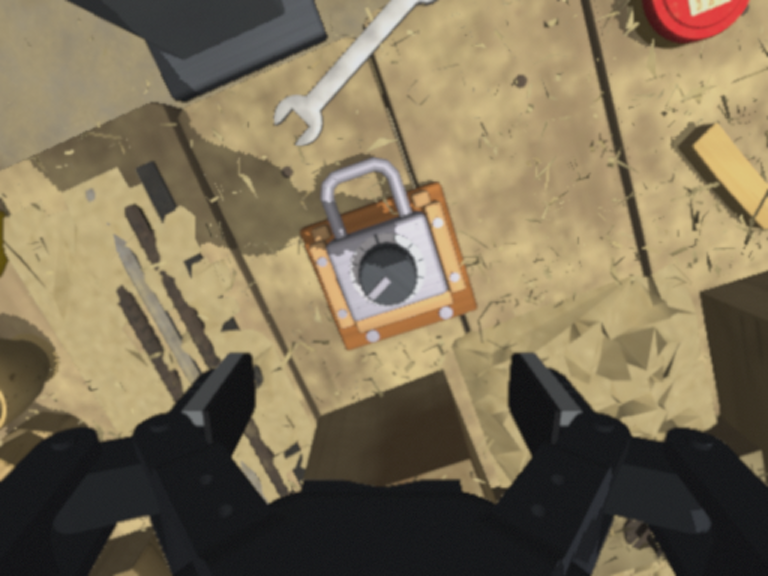

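```bash
python3 - <<'E'
from h import *
crop('pics/w1.png','pics/w1c.png',190,95,330,240,5.5)
E
```

```text
(no output)
```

View pics/w1c.png

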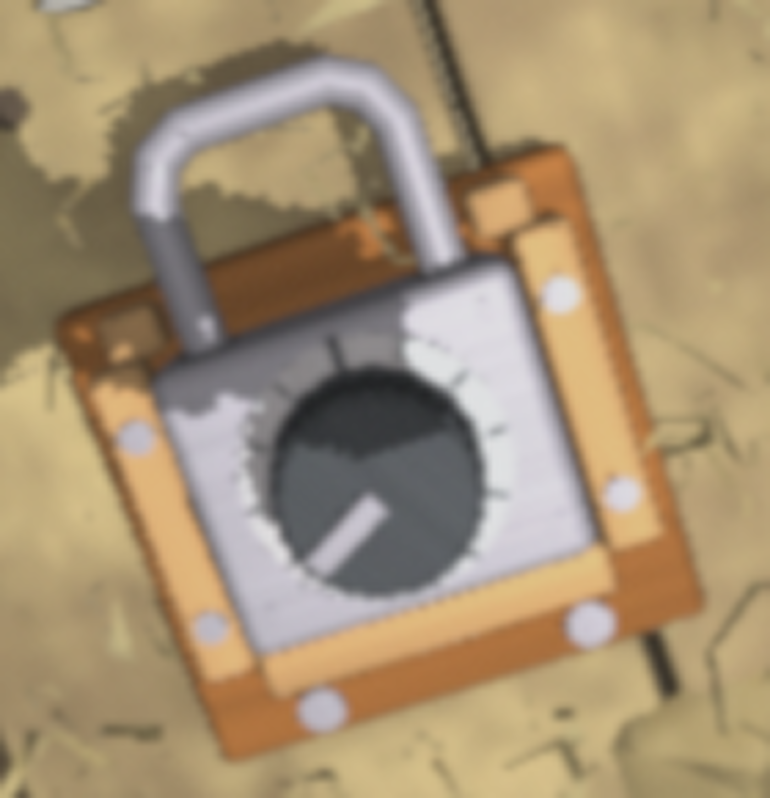

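```bash
python3 - <<'E'
from h import *
import pickle
from scipy.optimize import least_squares
s=pickle.load(open('s1.pkl','rb'))
C=lambda p:np.array(p)/5.5+np.array([190,95])-.4
pts=[((-30,-36,42),(160,385)),((-30,36,42),(510,262)),((30,36,42),(597,545)),((30,-36,42),(262,655)),
 ((-44,-55,16),(62,325)),((-44,55,16),(570,150)),((60,55,16),(700,605)),((60,-55,16),(230,755)),
 ((-70,0,29),(258,103))]
def W(p):
    R=Ro.from_euler('z',p[2]).as_matrix(); return np.array([R@np.array(a)/1000+[p[0],p[1],0] for a,_ in pts])
r=lambda p:(w2px('wrist',W(p),s)-np.array([C(b) for _,b in pts])).ravel()
o=least_squares(r,[.51,.17,0],loss='soft_l1');print(o.x,np.round(o.fun.reshape(-1,2),1))
for q in((378,485),(377,502),(312,570)): print(q,px2w('wrist',C(q),.0635,s))
print(np.round(s['eef_pos'],4))
R=Ro.from_euler('z',o.x[2]).as_matrix()
print('proj dial', (w2px('wrist',[o.x[0],o.x[1],.0635],s)-[189.6,94.6])*5.5)
print('top dial', (w2px('top',[o.x[0],o.x[1],.0635])-[200,150])*6, 'bar',(w2px('top',R@[-.07,0,.029]+[o.x[0],o.x[1],0])-[200,150])*6)
E
```

```text
[ 0.51668174  0.1742999  -0.03225699] [[-2.7 -0.7]
 [ 0.8 -1.7]
 [ 2.2  0.9]
 [-0.9  2. ]
 [-2.5 -0.5]
 [ 0.4 -2.5]
 [ 3.1  1.4]
 [-0.   2.8]
 [-0.3  0.2]]
(378, 485) [0.51431278 0.17432016 0.0635    ]
(377, 502) [0.51713656 0.17305419 0.0635    ]
(312, 570) [0.52469894 0.15778949 0.0635    ]
[0.5112 0.1703 0.2002]
proj dial [[382.70602943 497.20685728]]
top dial [[256.50273226 166.67138889]] bar [[250.54299123 322.95291046]]
```

>>> send_rows(steps="2 1 -5 0 0 0.12;4 2 -10 0 0 0.24;5 3 -20 0 0 0.36;5 4 -30 0 0 0.48;5 4 -40 0 0 0.6;5 4 -50 0 0 0.72;5 4 -60 0 0 0.84;5 4 -65 0 0 0.96;5 4 -68 0 0 1.08;5 4 -70 0 0 1.2;5 4 -70 0 0 1.32;5 4 -70 0 0 1.44;5 4 -70 0 0 1.5;5 4 -70 0 0 1.5;5 4 -70 0 0 1.5")

```text
clock: 2.7
eef_pos: [0.5166, 0.1749, 0.1308]
tcp_rot: [-3.141, 0.001, -2.01]
ft_force: [0.2, 0.4, 0.4]
grip_width: 0.997
```

```bash
python3 - <<'E'
from h import *
s=bot.state();print({k:np.round(s[k],4) for k in('clock','qpos','eef_pos','tcp_rot','ft_force')})
im=vision.grab_frame('wrist');cv2.imwrite('pics/w2.png',im)
import pickle;pickle.dump(s,open('s2.pkl','wb'))
cv2.imwrite('pics/w2b.png',cv2.resize(im,None,fx=1.5,fy=1.5,interpolation=cv2.INTER_CUBIC))
E
```

```text
{'clock': np.float64(2.7), 'qpos': array([ 3.263e-01,  3.672e-01, -2.950e-01,  9.080e-01,  2.000e-04,
       -8.053e-01]), 'eef_pos': array([0.5166, 0.1749, 0.1308]), 'tcp_rot': array([-3.1413e+00,  6.0000e-04, -2.0099e+00]), 'ft_force': array([0.1785, 0.3606, 0.4427])}
```

View pics/w2b.png

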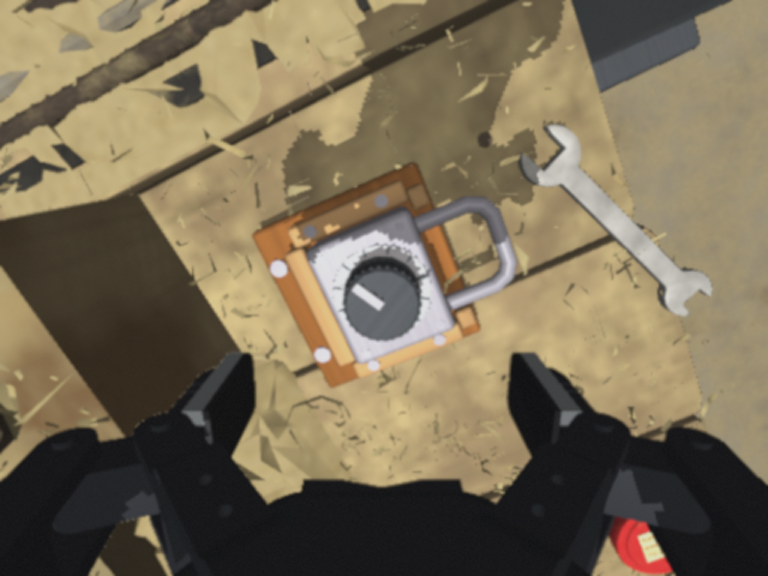

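```bash
python3 - <<'E'
from h import *
import pickle
from scipy.optimize import least_squares
crop('pics/w2.png','pics/w2c.png',160,100,360,265,4)
s=pickle.load(open('s2.pkl','rb'))
for q in((382,302),(382,305),(355,288)): print(px2w('wrist',np.array(q)/1.5-.2,.0635,s))
C=lambda p:np.array(p)/1.5-.2
pts=[((-30,-36,42),(413,210)),((-30,36,42),(455,330)),((30,36,42),(358,362)),((30,-36,42),(312,252)),
 ((-44,-55,16),(415,165)),((-44,55,16),(478,328)),((60,55,16),(332,386)),((60,-55,16),(254,234)),((-70,0,29),(505,245))]
def W(p):
    R=Ro.from_euler('z',p[2]).as_matrix(); return np.array([R@np.array(a)/1000+[p[0],p[1],p[3]] for a,_ in pts])
r=lambda p:(w2px('wrist',W(p),s)-np.array([C(b) for _,b in pts])).ravel()
o=least_squares(r,[.51,.17,0,0],loss='soft_l1');print(o.x,np.round(o.fun.reshape(-1,2),1))
o=least_squares(lambda p:r([*p,0]),[.51,.17,0],loss='soft_l1');print(o.x)
E
```

```text
[0.51578282 0.17177802 0.0635    ]
[0.51643462 0.17316451 0.0635    ]
[0.52446874 0.15988401 0.0635    ]
[ 0.51680968  0.17632776 -0.05776597 -0.01030532] [[-1.2  0.6]
 [ 0.5 -1. ]
 [ 0.7  1.3]
 [-2.7  0.2]
 [ 2.8  0.3]
 [ 1.   2. ]
 [-1.  -0.5]
 [ 1.6 -0.9]
 [-4.9 -2.7]]
[ 0.51561742  0.17453757 -0.05796914]
```

View pics/w2c.png

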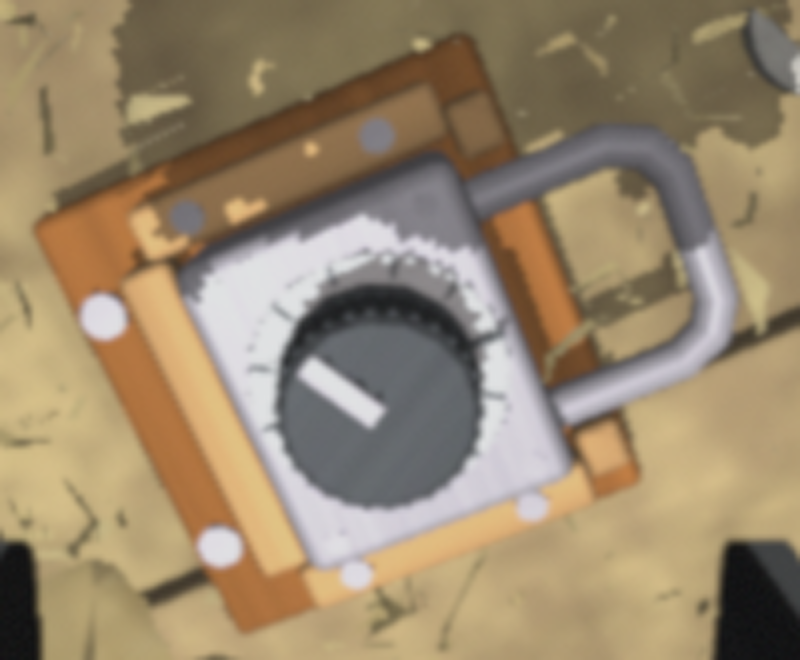

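>>> send_rows(steps="0 -1 -15 0 0 0;0 -1 -30 0 0 0;0 -1 -45 0 0 0;0 -1 -58 0 0 0;0 -1 -64 0 0 0;0 -1 -64 0 0 0;0 -1 -64 0 0 0;0 -1 -64 0 0 0", claw=0.38)

```text
clock: 3.42
eef_pos: [0.5179, 0.173, 0.0672]
tcp_rot: [-3.141, 0.001, -2.011]
ft_force: [-0.9, 0.3, -0.7]
grip_width: 0.617
```

```bash
python3 - <<'E'
from h import *
s=bot.state();print({k:np.round(s[k],4) for k in('clock','eef_pos','tcp_rot','ft_force','grip_width')})
im=vision.grab_frame('wrist')
cv2.imwrite('pics/w3b.png',cv2.resize(im,None,fx=1.5,fy=1.5,interpolation=cv2.INTER_CUBIC))
im=vision.grab_frame('scene');cv2.imwrite('pics/s3.png',im);crop('pics/s3.png','pics/s3c.png',200,120,320,220,6)
E
```

```text
{'clock': np.float64(3.4167), 'eef_pos': array([0.5179, 0.173 , 0.0672]), 'tcp_rot': array([-3.1405e+00,  1.0000e-03, -2.0105e+00]), 'ft_force': array([-0.9468,  0.329 , -0.6672]), 'grip_width': np.float64(0.617)}
```

View pics/w3b.png

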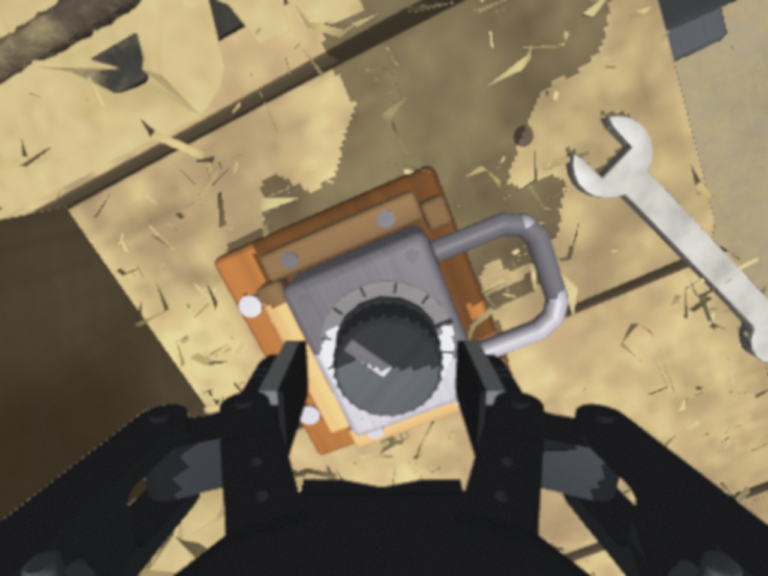

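View pics/s3c.png

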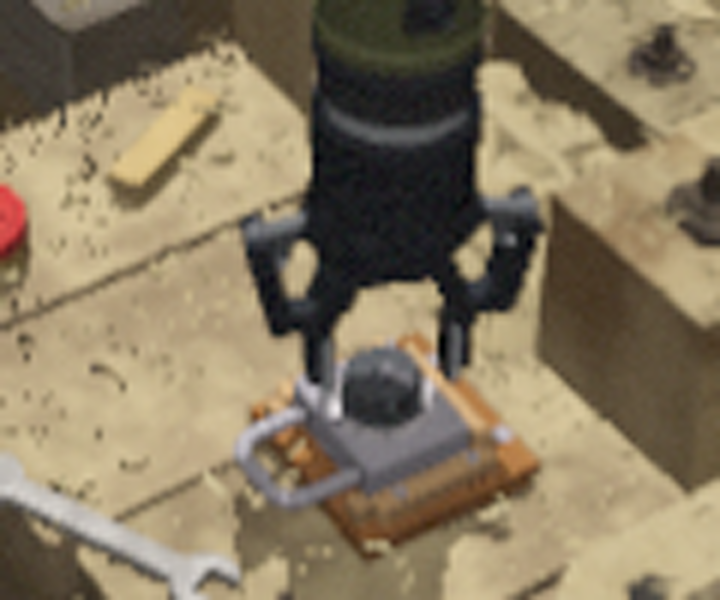

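```bash
python3 - <<'E'
from h import *
s=bot.state();print(s['eef_pos'])
for q in((385,372),(387,366)): print(px2w('wrist',np.array(q)/1.5-.2,.0635,s))
X=Ro.from_euler('xyz',s['tcp_rot']).apply([[0,0.026,0.014],[0,-.026,.014],[.011,.026,.008],[.011,-.026,.008]])+s['eef_pos']
print(w2px('wrist',X,s)*1.5)
E
```

```text
[0.51805742 0.17302458 0.06726965]
[0.51797333 0.17376508 0.0635    ]
[0.51638961 0.17199474 0.0635    ]
[[454.47701226 356.71841425]
 [312.34326535 356.78487341]
 [458.84842663 335.38084005]
 [308.18805856 335.45462708]]
```

>>> send_rows(steps="-1.5 0.5 -3 0 0 0;-1.5 0.5 -5.5 0 0 0;-1.5 0.5 -5.5 0 0 0")

```text
clock: 3.77
eef_pos: [0.5153, 0.1731, 0.0605]
tcp_rot: [3.141, -0.0, -2.01]
ft_force: [-0.6, 0.5, -0.4]
grip_width: 0.623
```

>>> send_rows(steps="0 0 0 0 0 0;0 0 0 0 0 0;0 0 0 0 0 0;0 0 0 0 0 0;0 0 0 0 0 0;0 0 0 0 0 0", claw=1, newtons=10)

```text
clock: 4.27
eef_pos: [0.5156, 0.1731, 0.0609]
tcp_rot: [3.141, -0.0, -2.01]
ft_force: [-1.3, -1.2, 0.7]
grip_width: 0.43
```

>>> send_rows(steps="0 0 0 0 0 -0.05;0 0 0 0 0 -0.1;0 0 0 0 0 -0.15;0 0 0 0 0 -0.2;0 0 0 0 0 -0.25;0 0 0 0 0 -0.3;0 0 0 0 0 -0.35;0 0 0 0 0 -0.4;0 0 0 0 0 -0.45;0 0 0 0 0 -0.5;0 0 0 0 0 -0.524;0 0 0 0 0 -0.524;0 0 0 0 0 -0.524")

```text
clock: 5.35
eef_pos: [0.5158, 0.1731, 0.0609]
tcp_rot: [-3.141, 0.0, -2.534]
ft_force: [-0.1, -0.8, 1.5]
grip_width: 0.432
```

```bash
python3 - <<'E'
from h import *
s=bot.state();print({k:np.round(s[k],4) for k in('clock','eef_pos','tcp_rot','ft_force','torque','grip_width')})
im=vision.grab_frame('wrist')
cv2.imwrite('pics/w4b.png',cv2.resize(im[130:330,120:400],None,fx=2.5,fy=2.5,interpolation=cv2.INTER_CUBIC))
E
```

```text
{'clock': np.float64(5.35), 'eef_pos': array([0.5158, 0.1731, 0.0609]), 'tcp_rot': array([-3.1415,  0.    , -2.5336]), 'ft_force': array([-0.1008, -0.8379,  1.5219]), 'torque': array([-0.0636,  0.1502, -0.0012]), 'grip_width': np.float64(0.4317)}
```

View pics/w4b.png

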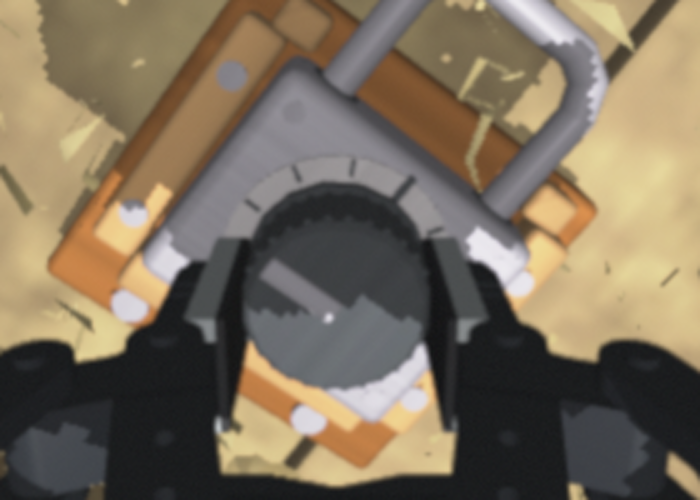

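>>> send_rows(steps="0 0 0 0 0 -0.05;0 0 0 0 0 -0.1;0 0 0 0 0 -0.15;0 0 0 0 0 -0.2;0 0 0 0 0 -0.25;0 0 0 0 0 -0.3;0 0 0 0 0 -0.35;0 0 0 0 0 -0.4;0 0 0 0 0 -0.45;0 0 0 0 0 -0.5;0 0 0 0 0 -0.524;0 0 0 0 0 -0.524")

```text
clock: 6.4
eef_pos: [0.5159, 0.1731, 0.0609]
tcp_rot: [-3.141, 0.0, -3.058]
ft_force: [-0.3, -0.6, 1.5]
grip_width: 0.434
```

>>> send_rows(steps="0 0 0 0 0 -0.05;0 0 0 0 0 -0.1;0 0 0 0 0 -0.15;0 0 0 0 0 -0.2;0 0 0 0 0 -0.25;0 0 0 0 0 -0.3;0 0 0 0 0 -0.35;0 0 0 0 0 -0.4;0 0 0 0 0 -0.45;0 0 0 0 0 -0.5;0 0 0 0 0 -0.524;0 0 0 0 0 -0.524")

```text
clock: 7.4
eef_pos: [0.5158, 0.1731, 0.0609]
tcp_rot: [-3.141, 0.0, 2.701]
ft_force: [-0.1, -1.6, 2.5]
grip_width: 0.43
```

```bash
python3 - <<'E'
from h import *
s=bot.state();print({k:np.round(s[k],4) for k in('clock','qpos','eef_pos','tcp_rot','ft_force','torque','grip_width')})
im=vision.grab_frame('wrist')
cv2.imwrite('pics/w5b.png',cv2.resize(im[130:330,120:400],None,fx=2.5,fy=2.5,interpolation=cv2.INTER_CUBIC))
E
```

```text
{'clock': np.float64(7.4), 'qpos': array([ 3.239e-01,  4.356e-01, -3.959e-01,  7.393e-01, -2.000e-04,
        7.641e-01]), 'eef_pos': array([0.5158, 0.1731, 0.0609]), 'tcp_rot': array([-3.1415e+00,  2.0000e-04,  2.7014e+00]), 'ft_force': array([-0.0569, -1.5568,  2.4863]), 'torque': array([-0.2077,  0.1682, -0.0725]), 'grip_width': np.float64(0.4295)}
```

View pics/w5b.png

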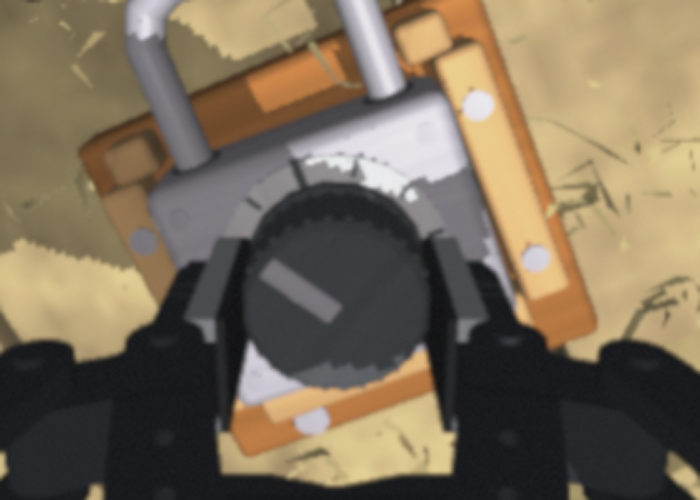

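>>> send_rows(steps="0 0 0 0 0 -0.05;0 0 0 0 0 -0.1;0 0 0 0 0 -0.15;0 0 0 0 0 -0.2;0 0 0 0 0 -0.25;0 0 0 0 0 -0.3;0 0 0 0 0 -0.35;0 0 0 0 0 -0.4;0 0 0 0 0 -0.45;0 0 0 0 0 -0.5;0 0 0 0 0 -0.524;0 0 0 0 0 -0.524;0 0 0 0 0 -0.524")

```text
clock: 8.53
eef_pos: [0.5158, 0.1731, 0.0609]
tcp_rot: [-3.142, 0.0, 2.178]
ft_force: [-1.1, -1.8, 2.4]
grip_width: 0.432
```

>>> send_rows(steps="0 0 0 0 0 0;0 0 0 0 0 0;0 0 0 0 0 0;0 0 0 0 0 0", claw=0.3)

```text
clock: 8.87
eef_pos: [0.5158, 0.1734, 0.0607]
tcp_rot: [3.141, -0.0, 2.177]
ft_force: [0.6, 0.2, 0.1]
grip_width: 0.7
```

>>> send_rows(steps="0 0 10 0 0 0;0 0 25 0 0 0;-10 0 45 0 0 -0.05;-25 0 60 0 0 -0.1;-40 0 70 0 0 -0.2;-50 0 70 0 0 -0.3;-55 0 70 0 0 -0.4;-60 0 70 0 0 -0.5;-60 0 70 0 0 -0.6;-60 0 70 0 0 -0.65;-60 0 70 0 0 -0.65;-60 0 70 0 0 -0.65")

```text
clock: 9.87
eef_pos: [0.456, 0.1733, 0.1315]
tcp_rot: [3.141, -0.0, 1.528]
ft_force: [0.4, -1.2, -0.1]
grip_width: 0.7
```

```bash
python3 - <<'E'
from h import *
import pickle
s=bot.state();print({k:np.round(s[k],4) for k in('clock','qpos','eef_pos','tcp_rot','ft_force','grip_width')})
pickle.dump(s,open('s6.pkl','wb'))
im=vision.grab_frame('wrist');cv2.imwrite('pics/w6.png',im)
cv2.imwrite('pics/w6b.png',cv2.resize(im,None,fx=1.5,fy=1.5,interpolation=cv2.INTER_CUBIC))
E
```

```text
{'clock': np.float64(9.8667), 'qpos': array([ 3.6320e-01,  2.7680e-01, -4.3160e-01,  8.6140e-01,  1.0000e-04,
        1.9764e+00]), 'eef_pos': array([0.456 , 0.1733, 0.1315]), 'tcp_rot': array([ 3.1407e+00, -5.0000e-04,  1.5284e+00]), 'ft_force': array([ 0.4356, -1.2478, -0.0887]), 'grip_width': np.float64(0.7)}
```

View pics/w6b.png

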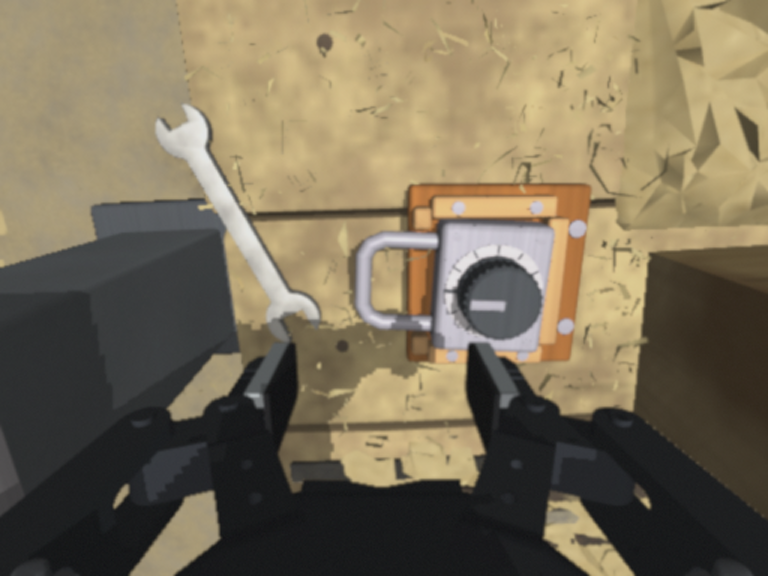

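```bash
python3 - <<'E'
from h import *
import pickle
s=pickle.load(open('s6.pkl','rb'))
for q,z in(((364,281),.029),((365,258),.029),((364,305),.029),((505,306),.0635),((470,304),.0635),((280,318),.008),((318,310),.008)): print(q,px2w('wrist',np.array(q)/1.5-.2,z,s))
crop('pics/w6.png','pics/w6c.png',220,110,410,250,4)
E
```

```text
(364, 281) [0.44761904 0.17893721 0.029     ]
(365, 258) [0.4488899  0.19211855 0.029     ]
(364, 305) [0.44684427 0.16471506 0.029     ]
(505, 306) [0.51735206 0.17304173 0.0635    ]
(470, 304) [0.50026856 0.17482477 0.0635    ]
(280, 318) [0.39240228 0.1511614  0.008     ]
(318, 310) [0.41675003 0.15545148 0.008     ]
```

View pics/w6c.png

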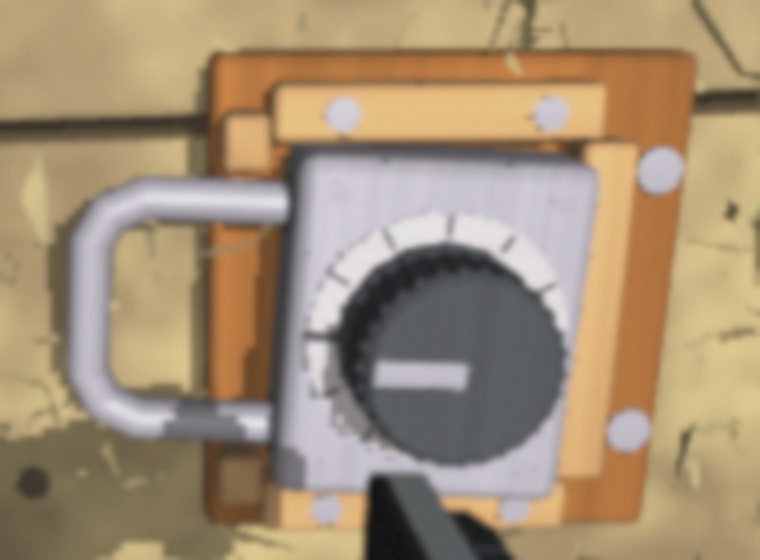

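>>> send_rows(steps="-3 2 0 0 0 0;-9 5 0 0 0 0;-9 5 -20 0 0 0;-9 5 -40 0 0 0;-9 5 -55 0 0 0;-9 5 -65 0 0 0;-9 5 -65 0 0 0", claw=0.72)

```text
clock: 10.5
eef_pos: [0.4443, 0.1777, 0.0638]
tcp_rot: [-3.137, 0.002, 1.528]
ft_force: [-0.8, 0.2, -0.6]
grip_width: 0.279
```

```bash
python3 - <<'E'
from h import *
s=bot.state();print({k:np.round(s[k],4) for k in('clock','eef_pos','tcp_rot','ft_force','grip_width')})
im=vision.grab_frame('wrist');cv2.imwrite('pics/w7.png',im)
crop('pics/w7.png','pics/w7c.png',160,120,360,300,4)
X=[px2w('wrist',q,.029,s) for q in ((254,230),)];print(X)
E
```

```text
{'clock': np.float64(10.5), 'eef_pos': array([0.4443, 0.1777, 0.0638]), 'tcp_rot': array([-3.1370e+00,  1.8000e-03,  1.5276e+00]), 'ft_force': array([-0.8066,  0.2435, -0.6106]), 'grip_width': np.float64(0.2786)}
[array([0.44498383, 0.17422415, 0.029     ])]
```

View pics/w7c.png

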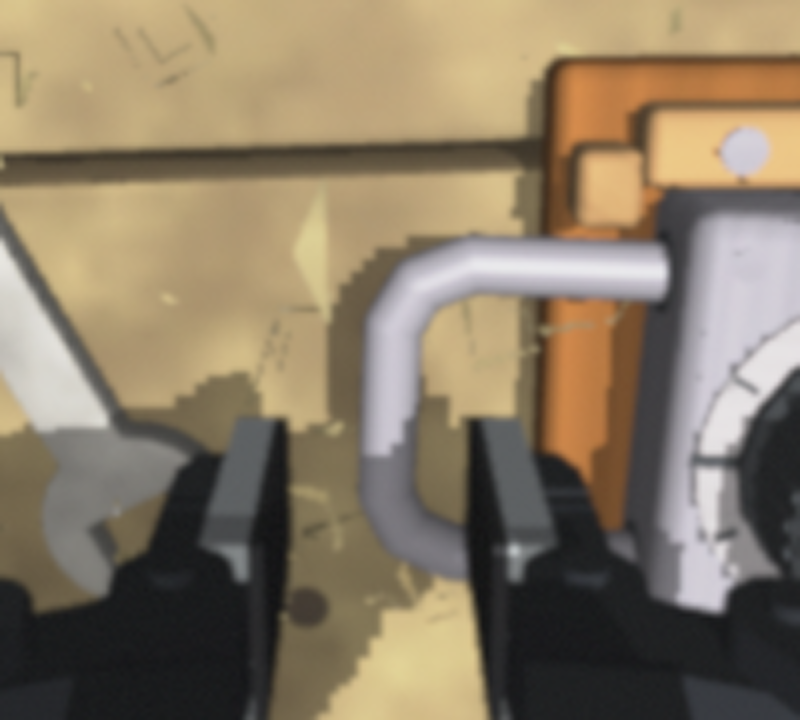

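>>> send_rows(steps="1 0 -8 0 0 0;1 0 -16 0 0 0;1 0 -24 0 0 0;1 0 -30 0 0 0;1 0 -34 0 0 0;1 0 -35 0 0 0;1 0 -35 0 0 0;1 0 -35 0 0 0")

```text
clock: 11.22
eef_pos: [0.4479, 0.1782, 0.0309]
tcp_rot: [3.141, -0.0, 1.527]
ft_force: [-0.2, -0.1, -0.2]
grip_width: 0.279
```

```bash
python3 - <<'E'
from h import *
s=bot.state();print({k:np.round(s[k],4) for k in('clock','eef_pos','tcp_rot','ft_force','grip_width')})
im=vision.grab_frame('wrist');cv2.imwrite('pics/w8.png',im)
crop('pics/w8.png','pics/w8c.png',160,120,360,300,4)
E
```

```text
{'clock': np.float64(11.2167), 'eef_pos': array([0.4479, 0.1782, 0.0309]), 'tcp_rot': array([ 3.1415e+00, -1.0000e-04,  1.5268e+00]), 'ft_force': array([-0.1701, -0.0542, -0.2193]), 'grip_width': np.float64(0.2794)}
```

View pics/w8c.png

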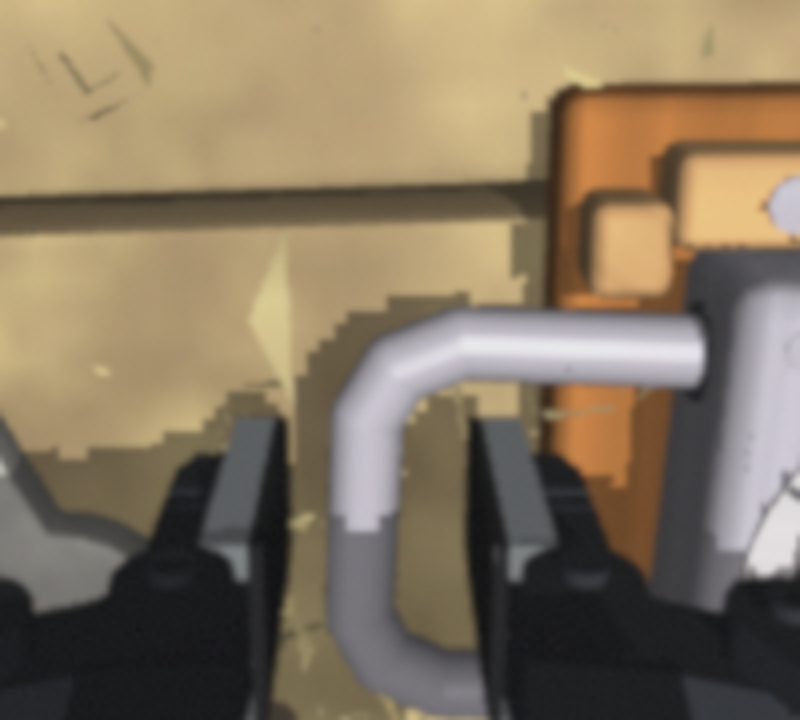

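```bash
python3 - <<'E'
from h import *
print(px2w('wrist',(160+365/4-.4,120+515/4-.4),.029), bot.state()['eef_pos'])
E
```

```text
[0.44745702 0.17971305 0.029     ] [0.44801161 0.17827432 0.03101467]
```

>>> send_rows(steps="-1.5 1 -1.5 0 0 0;-1.5 1 -1.5 0 0 0;-1.5 1 -1.5 0 0 0;-1.5 1 -1.5 0 0 0;-1.5 1 -1.5 0 0 0;-1.5 1 -1.5 0 0 0;-1.5 1 -1.5 0 0 0", claw=1, newtons=45)

```text
clock: 11.85
eef_pos: [0.4461, 0.179, 0.0294]
tcp_rot: [-3.141, 0.0, 1.527]
ft_force: [-1.8, -1.9, 3.5]
grip_width: 0.087
```

>>> send_rows(steps="-2 0.1 0 0 0 0;-4 0.2 0 0 0 0;-6 0.3 0 0 0 0;-8 0.4 0 0 0 0;-10 0.5 0 0 0 0;-12 0.6 0 0 0 0;-14 0.7 0 0 0 0;-16 0.8 0 0 0 0;-18 0.9 0 0 0 0;-19 0.95 0 0 0 0;-20 1 0 0 0 0;-20 1 0 0 0 0;-20 1 0 0 0 0")

```text
clock: 12.93
eef_pos: [0.4261, 0.1803, 0.0293]
tcp_rot: [-3.141, -0.0, 1.527]
ft_force: [0.4, -2.7, 1.2]
grip_width: 0.085
```

```bash
python3 - <<'E'
from h import *
s=bot.state();print({k:np.round(s[k],4) for k in('clock','eef_pos','tcp_rot','ft_force','torque','grip_width')})
im=vision.grab_frame('wrist');cv2.imwrite('pics/w9.png',im)
cv2.imwrite('pics/w9b.png',cv2.resize(im,None,fx=1.5,fy=1.5,interpolation=cv2.INTER_CUBIC))
E
```

```text
{'clock': np.float64(12.9333), 'eef_pos': array([0.4261, 0.1803, 0.0293]), 'tcp_rot': array([-3.1412e+00, -2.0000e-04,  1.5269e+00]), 'ft_force': array([ 0.3766, -2.6724,  1.1821]), 'torque': array([-0.3047, -0.1278, -0.1564]), 'grip_width': np.float64(0.0854)}
```

View pics/w9b.png

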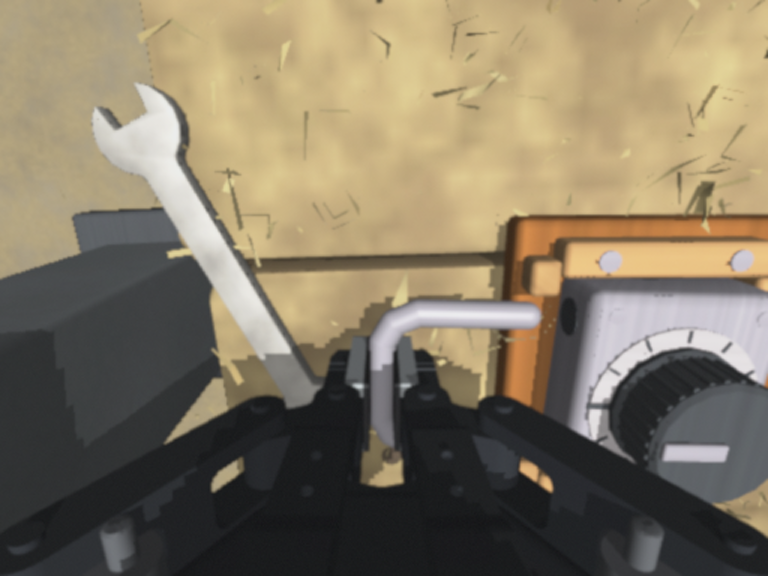

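>>> send_rows(steps="-0.5 0 0 0 0 0;-1 0 0 0 0 0;-1.5 0 0 0 0 0;-1.5 0 0 0 0 0;-1.5 0 0 0 0 0")

```text
clock: 13.4
eef_pos: [0.4257, 0.1804, 0.0295]
tcp_rot: [3.14, -0.0, 1.527]
ft_force: [4.0, -3.2, 0.4]
grip_width: 0.081
```

>>> send_rows(steps="0.5 0 3 0 0 0;0.5 0 7 0 0 0;0.5 0 12 0 0 0;0.5 0 17 0 0 0;0.5 0 22 0 0 0;0.5 0 27 0 0 0;0.5 0 32 0 0 0;0.5 0 37 0 0 0;0.5 0 42 0 0 0;0.5 0 47 0 0 0;0.5 0 52 0 0 0;0.5 0 57 0 0 0;0.5 0 62 0 0 0;0.5 0 67 0 0 0;0.5 0 70 0 0 0;0.5 0 70 0 0 0")

```text
clock: 14.73
eef_pos: [0.4249, 0.1802, 0.0998]
tcp_rot: [-3.141, -0.0, 1.527]
ft_force: [0.3, -0.5, -3.7]
grip_width: 0.081
```

```bash
python3 - <<'E'
from h import *
s=bot.state();print({k:np.round(s[k],4) for k in('clock','eef_pos','tcp_rot','ft_force','torque','grip_width')})
im=vision.grab_frame('scene');cv2.imwrite('pics/s10.png',im);crop('pics/s10.png','pics/s10c.png',190,110,310,220,5)
E
```

```text
{'clock': np.float64(14.7333), 'eef_pos': array([0.4249, 0.1802, 0.0998]), 'tcp_rot': array([-3.1412e+00, -2.0000e-04,  1.5269e+00]), 'ft_force': array([ 0.3112, -0.5117, -3.6852]), 'torque': array([-0.1898,  0.2872, -0.0726]), 'grip_width': np.float64(0.0812)}
```

View pics/s10c.png

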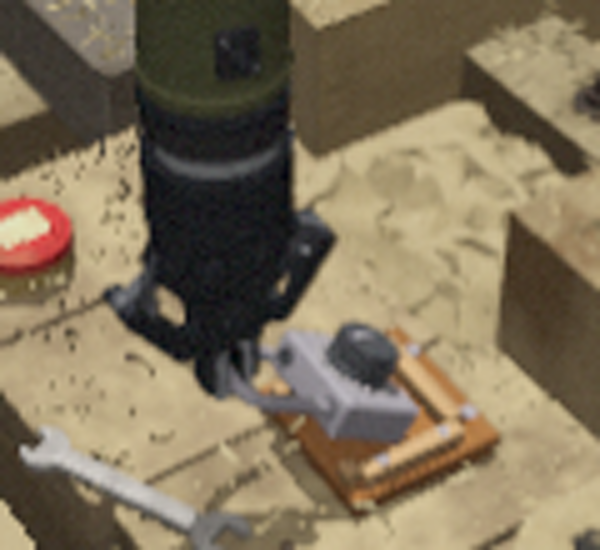

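>>> send_rows(steps="0 0 4 0 0 0;0 0 12 0 0 0;0 0 22 0 0 0;0 0 34 0 0 0;0 0 46 0 0 0;0 0 58 0 0 0;0 0 70 0 0 0;0 0 82 0 0 0;0 0 94 0 0 0;0 0 106 0 0 0;0 0 118 0 0 0;0 0 130 0 0 0;0 0 142 0 0 0;0 0 154 0 0 0;0 0 166 0 0 0;0 0 174 0 0 0;0 0 178 0 0 0;0 0 180 0 0 0;0 0 180 0 0 0;0 0 180 0 0 0")

```text
clock: 16.45
eef_pos: [0.4249, 0.1801, 0.2788]
tcp_rot: [-3.141, 0.0, 1.527]
ft_force: [0.0, 1.0, -4.0]
grip_width: 0.083
```

>>> send_rows(steps="0 0 0 0 0 0;0 0 0 0 0 0;0 0 0 0 0 0;0 0 0 0 0 0;0 0 0 0 0 0;0 0 0 0 0 0;0 0 0 0 0 0;0 0 0 0 0 0;0 0 0 0 0 0;0 0 0 0 0 0;0 0 0 0 0 0;0 0 0 0 0 0;0 0 0 0 0 0;0 0 0 0 0 0;0 0 0 0 0 0;0 0 0 0 0 0")

```text
clock: 17.78
eef_pos: [0.4252, 0.1802, 0.2793]
tcp_rot: [-3.142, 0.0, 1.527]
ft_force: [-0.2, 0.0, -3.9]
grip_width: 0.088
```

```bash
python3 - <<'E'
from h import *
s=bot.state();print({k:np.round(s[k],4) for k in('clock','eef_pos','tcp_rot','ft_force','torque','grip_width')})
im=vision.grab_frame('scene');cv2.imwrite('pics/s11.png',im);crop('pics/s11.png','pics/s11c.png',180,80,320,240,3.7)
im=vision.grab_frame('wrist');cv2.imwrite('pics/w11.png',im)
im=vision.grab_frame('top');cv2.imwrite('pics/t11.png',im)
print(bot.state()['torque'],bot.state()['ft_force'])
E
```

```text
{'clock': np.float64(17.7833), 'eef_pos': array([0.4252, 0.1802, 0.2793]), 'tcp_rot': array([-3.1416,  0.    ,  1.5268]), 'ft_force': array([-0.2326,  0.0168, -3.8796]), 'torque': array([ 0.0065,  0.2196, -0.0092]), 'grip_width': np.float64(0.0876)}
[ 0.00115636  0.21776792 -0.00359869] [ 0.47566372  0.39407483 -3.87717945]
```

View pics/s11c.png

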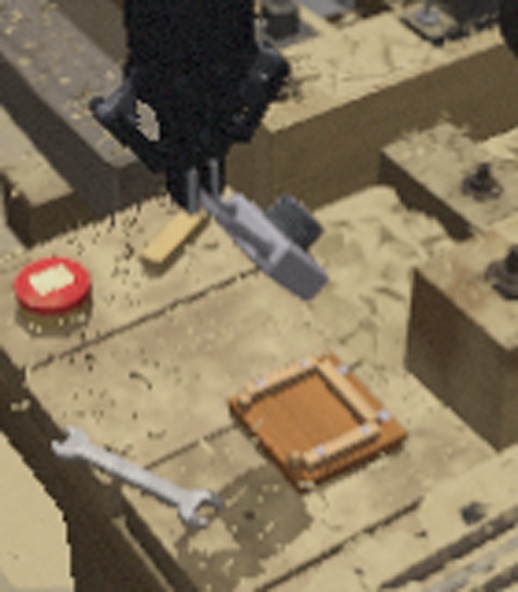

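View pics/w11.png

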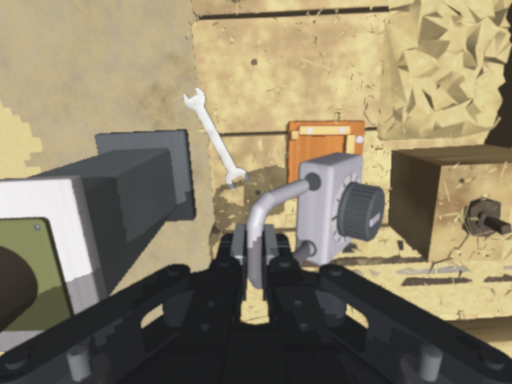

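View pics/t11.png

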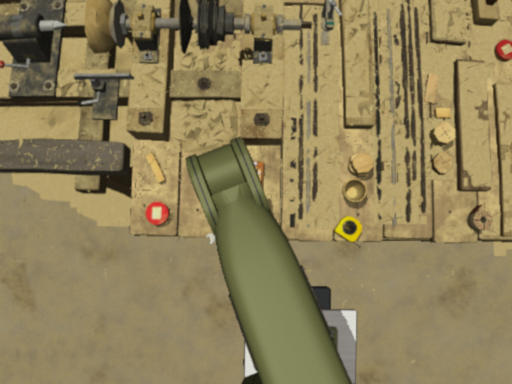

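>>> send_rows(steps="0 0 0 0 0 0;0 0 0 0 0 0;0 0 0 0 0 0;0 0 0 0 0 0;0 0 0 0 0 0;0 0 0 0 0 0;0 0 0 0 0 0;0 0 0 0 0 0;0 0 0 0 0 0;0 0 0 0 0 0;0 0 0 0 0 0;0 0 0 0 0 0")

```text
clock: 18.93
eef_pos: [0.4252, 0.1802, 0.2793]
tcp_rot: [-3.142, -0.0, 1.527]
ft_force: [-0.1, 0.0, -4.3]
grip_width: 0.085
```

```bash
python3 - <<'E'
from h import *
s=bot.state();print({k:np.round(s[k],4) for k in('clock','torque','grip_width')})
im=vision.grab_frame('wrist');cv2.imwrite('pics/w12.png',im)
a=cv2.imread('pics/w11.png')[110:300,220:410]
cv2.imwrite('pics/w12c.png',cv2.resize(np.hstack([a,im[110:300,220:410]]),None,fx=2.1,fy=2.1,interpolation=cv2.INTER_CUBIC))
d=cv2.absdiff(a,im[110:300,220:410]).max(2);print((d>40).sum())
E
```

```text
{'clock': np.float64(18.9333), 'torque': array([ 0.0203,  0.2828, -0.062 ]), 'grip_width': np.float64(0.0846)}
0
```

View pics/w12c.png

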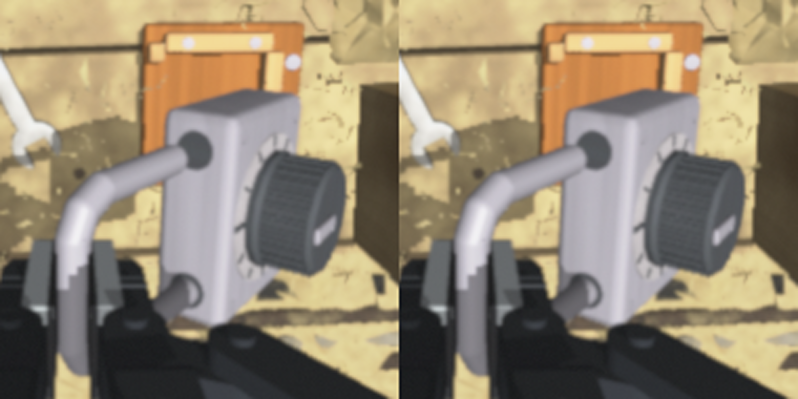

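```bash
python3 - <<'E'
from cell import bot
print(bot.hand_in())
E
```

```text
the job is handed in; nothing more can be done
None
```

The padlock is open and held up by its shackle, and I've handed the job in at about 19 s on the robot's clock (limit 64 s).

- **Dial:** I gripped it at 10 N and turned it clockwise through four clicks (4 × 0.524 rad). After I let go, the wrist picture showed the pointer facing the shackle.
- **Shackle:** I pulled it straight out about 20 mm until it hit its stop, where the force rose to about 4 N. The pictures show the short leg clear of its hole.
- **Lift:** I raised the padlock by the bar with a 45 N grip. The tool is at z = 0.279 m, so the middle of the case is at least 0.19 m above the bench. The wrist force reads about 4 N, which matches the padlock's weight.
- **Still and clear:** Two wrist pictures about 1 s apart show no movement. The case hangs at a slant of roughly 45° rather than straight down, because the grip's friction holds it there. It touches only the fingers.
- **Bystanders:** In the last pictures the tin, off-cut, spanner, tape measure and cup look to be where they started.

**Disagreements:**
- Sizes measured in the wrist pictures came out about 3% smaller than given.
- The top camera put the dial 3 to 4 mm away from the wrist camera's estimate. I went by the wrist camera, and both grasps worked.

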